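# Close a junction box: work the loose cover onto its pins and lock the quarter-turn stud

### The job

The cover of the junction box has been left lying askew on top of the box's four pins. Work it sideways until it drops over all four pins and lies flat and fully home on the box, then turn the hammer-head stud in its middle a quarter turn clockwise so that it locks the cover down. Leave the tools and other things round the box where they lie.

Things in the scene. Friction and masses are not known exactly. Their poses are not given: they have to be found in the camera images.
- housing: Grey steel junction box 124 x 174 x 50 mm (x, y, z), fixed to the table. Origin: centre of its underside, on the table top; z up; yaw varies. The cover's seat is its rim, 50 mm above the origin. Mounting ears reach to y = +-105 mm at table level, two cable glands on the +x wall to x = +79 mm below the rim.
- pin_tip (a point): Tip of one of the box's four identical steel pins, the one at x = +34, y = +64 mm in the housing's frame; the others are at x = +-34, y = +-64 mm. Each is 7 mm in diameter with a hemispherical tip and stands 16 mm above the rim, its tip 66 mm above the table.
- cover_home (a point): Where cover_center comes to when the cover is fully home (underside on the rim): on the housing's vertical axis, 52 mm above the table, axes as the housing's. The pins leave the seated cover about 2 mm of play sideways.
- cover_center (a point): Middle of the loose cover plate, half-way through it: flat bare steel 122 x 172 x 4 mm (x, y, z of this point), about 0.26 kg, too wide to grasp. At the start it rests level on the pin tips (underside 66 mm above the table), shifted 14 to 20 mm to the housing's -x and up to 15 mm along y, turned up to 0.10 rad. In its middle a through slot 13 mm (x) by 31 mm (y).
- cover_hole (a point): Middle of one of the cover's four round through holes, 10.5 mm in diameter, the one at x = +34, y = +64 mm from the cover's middle; all four are at x = +-34, y = +-64 mm. Metal slides on metal easily here (friction about 0.2), far more easily than finger pads on metal: fingertips pressed on the plate with 6 to 20 N drag and turn it.
- stud_head (a point): Middle of the hammer head of the lock stud, on the housing's axis, 59.5 mm above the table. Steel bar 9 mm wide (x of this point) and 26 mm long (its y), 55.5 to 64 mm above the table, its top 3 mm narrowed to 6.5 x 23 mm, on a 7 mm round stem. It passes the cover's slot while along the housing's y; with the cover home its underside is 1.5 mm and its top 10 mm above the cover.
- lock_stud (a joint): Angle of the lock stud (rad): 0 (stop) = head along the housing's y, in line with the slot, released; grows as it is turned clockwise seen from above; 1.57 (stop) = head across the slot, locked. It turns with slight friction (about 0.04 Nm) and stays where it is left.
- driver_red: Screwdriver with a red handle, 193 mm long, lying on the table along the +y side of the box; a bystander.
- pliers_long: Long-nose pliers with orange handles, 169 mm long, lying on the table along the -y side of the box; bystander.
- marker_black: Black marker pen, 135 mm long, lying on the table in front of (-x of) the box; bystander.
- letter_el: Small L-shaped sheet-metal channel letter, 151 x 111 x 40 mm, at the back left; bystander.
- tape_measure: Yellow tape measure, 43 x 73 x 62 mm, at the left; bystander.
- tape_roll: Roll of yellow tape, 91 mm wide, 24 mm high, at the right; bystander.
- hex_keys: Set of hex keys in a holder, 40 x 88 x 12 mm, at the front right; bystander.
- g_clamp: Small blue screw clamp lying flat, 68 x 144 x 15 mm, at the left; bystander.

How it is judged:
On the way:
1. the cover has dropped over all four pins and lies flat on the box (z of cover_center in the frame of housing below 0.0535 m and angle between the z axis of cover_center and the z axis of housing, either way round below 0.025 rad and horizontal distance between cover_center and housing below 0.004 m), for 0.2 s.
At the end, for the whole second after the job is handed in: The cover lies flat on the rim of the box over all four pins (its middle no more than 1.5 mm above its home height, tilted less than 0.025 rad, within 4 mm of the box's axis) and the lock stud is turned at least 1.3 rad of its 1.57 rad quarter turn, its head across the slot (all of step 1 and value of joint lock_stud above 1.3 rad); the robot touches nothing.
It fails at once if a bystander was moved more than 30 mm (distance of any of driver_red, pliers_long, marker_black, letter_el, tape_measure, tape_roll, hex_keys, g_clamp from where it was at the start of the episode above 0.03 m).
It also fails if it takes over 48 s, if anything falls off the work surface, if the arm or the gripper's body presses on something with over 40 N, if the wrist force passes 120 N, or if a joint passes its speed limit or range.

### The arm

A 7-joint arm with a two-finger parallel gripper is mounted at the origin on a cart in front of the work surface, level with it; the furniture and walls round the work are solid. World frame = base frame: x ahead of the robot, y to its left, z up, the work surface at z = 0. Lengths are in m, angles in rad, forces in N, time in s.
With the tool pointing down it reaches from about 0.4 to 0.9 m from the base axis. Payload 5.5 kg.
Tool frame: the origin (TCP) lies on the centre line of the jaws, within the pads' length; the fingertips stand 25 mm ahead of it and the grasp point (between the pads) lies 6 mm ahead of it (tcp_to_tips is the distance from the TCP to the fingertips, in m); z points along the fingers, y is the direction in which the jaws open and shut (so a half turn about z gives the same grasp; the last joint's range is limited). The gripper opens to 85 mm and grips with 20 to 120 N. Pads are 22 mm wide; open, the fingers measure 114 mm over their backs; the gripper's body (76 mm by 85 mm) begins 54 mm behind the grasp point. The pads swing forward as they close: fully open they stand 13 mm farther back than shut.
Start: joints at [1.491, 0.501, -0.427, 1.55, 0.221, 1.138, -0.21], TCP at [0.219, -0.612, 0.256] pointing down, gripper open.
Joint ranges: [-2.88, 2.88], [-0.31, 2.03], [-1.54, 1.56], [0.2, 2.42], [-1.41, 4.55], [0.19, 2.02], [-2.57, 2.57]. Speed limits (rad/s): [2.57, 2.57, 3.14, 3.14, 3.14, 3.14, 3.14].

### API

Orientations are given as a unit quaternion [x, y, z, w].
In Python, from cell import * gives the robot as it stands.
- The arm moves only by the tool send_rows, never from a script. Its argument "motion" is a list of rows, each an object of numbers: "x", "y", "z": the shift along the tool's x, y, z in cm; "roll": the turn about the tool's z in degrees. In form: [{"x": .., "y": .., "z": .., "roll": ..}, ...]. A call has 1 to 5 rows; each row is the pose to reach, as a shift and turn from the pose commanded when the call began, along the tool's axes at that moment; what a row does not reach only later rows make up. A row lasts 1/12 s, in which the tool goes at most 41.7 mm and 7.16 degrees, less where a joint would pass 70% of its speed; a pose out of reach is approached as far as the arm can. A call with a gripper value outside its range is refused whole. "jaw" is the opening, from 0 (shut) to 1 (fully open), set as the call begins (left out, the last holds). The fingers move at their own pace and stop on an object; "squeeze" is the grip in N (left out, the last holds). Time passes only in rows, so rows that repeat a pose let the fingers close. It gives the time, the measured TCP pose, the force and the opening at its end, in the units of the state.
- state(): the state, without advancing time (a new reading comes with each control period).
- snapshot(name): name is "scene" or "top" or "wrist"; returns a dict with "image" (384x512x3 uint8, red, green, blue), "camera_matrix" (3x3 intrinsics, pixels), "position" and "attitude" of the camera in the world; the wrist camera has in their place "tool_from_camera" (4x4, takes a point from camera to tool coordinates, whose origin is the TCP and whose axes are the flange's). Camera axes: x right, y down, z forward; pixel columns grow to the right and rows downward; lengths in m; the calibration is good to about 2 mm. A picture is of the moment at which its call begins: read the wrist's pose just before it. There is no depth.
- hand_in(): hands the job in, once; it reports no verdict.
The state is a dict: "time": time; "joint_pos": joint angles; "joint_velocities": joint speeds; "effort": joint torques, N m; "tcp_pos": TCP position; "eef_rot": TCP orientation; "force": force on the tool from outside, world axes, zero at the start; "moment": the same for the moment, N m; "gripper_width": opening from 0.0 (shut) to 1.0 (fully open).
Only numpy, scipy, OpenCV 4.12 (cv2) and the standard library are available. Lean on these libraries where they do the work, as an engineer would, in place of code of your own. Each camera call takes 0.05 s, during which the arm holds its last target. There are 200 camera calls.

## Working session

There is one attempt and no reset: what is moved stays moved. The work goes in short steps, Python scripts to look and compute and a tool call to move; the robot and the scene stay as the last step left them, time stands still between calls to the robot, and variables do not carry over. Pictures are saved under pics/ and viewed, about 8 in all and at most 12, crops included, and the job is handed in when it is done.

Besides the shell and the picture viewer there is one more tool, called after "Emit:" as name([rows], argument=value, ...), one row to a line, values as JSON. send_rows: Moves the arm, as the interface text tells. Its arguments: {"type":"object","properties":{"motion":{"type":"array"},"jaw":{"type":"number"},"squeeze":{"type":"number"}},"required":["motion"]}

```bash
mkdir -p pics; ls; python3 - <<'E'
from cell import *
import cv2,numpy as np
s=state();print(s)
for n in("top","scene"):
    d=snapshot(n);cv2.imwrite(f"pics/{n}0.png",d["image"][:,:,::-1])
    print(n,d["camera_matrix"],d["position"],d["attitude"])
a=cv2.imread("pics/top0.png");cv2.imwrite("pics/top0b.png",cv2.resize(a,(800,600)))
E
```

```text
pics
{'time': 0.0, 'joint_pos': array([ 1.49118636,  0.50186437, -0.42676543,  1.55144373,  0.22080179,
        1.1383128 , -0.21032566]), 'joint_velocities': array([-7.48278304e-04, -1.17841534e-03, -8.36601232e-05, -1.87512393e-04,
       -8.42995729e-05, -1.23184629e-03, -2.17661056e-04]), 'effort': array([ 9.20724451e-04, -5.69514334e+01, -5.81649184e+00, -2.80938774e+01,
        1.04842783e-02,  1.19116248e-02, -3.92239815e-05]), 'tcp_pos': array([ 0.2182107 , -0.61159034,  0.25524928]), 'eef_rot': array([ 9.85345096e-01,  1.70569836e-01, -1.41191154e-04, -9.76433112e-04]), 'force': array([-0.34798541,  0.37474838, -0.134146  ]), 'moment': array([-0.00236533, -0.03157888, -0.00827193]), 'gripper_width': 0.9999367883245044}
top [[443.9966222    0.         255.13779567]
 [  0.         443.9966222  195.36004044]
 [  0.           0.           1.        ]] [ 0.28731278 -0.02208676  1.57218086] [ 0.7124308  -0.69529876  0.06571095 -0.06844017]
scene [[414.06761666   0.         259.60605932]
 [  0.         414.06761666 193.75281421]
 [  0.           0.           1.        ]] [-0.31254117  0.41051514  0.87465979] [-0.47410154  0.76936607 -0.35942114  0.23263711]
```

View pics/top0b.png

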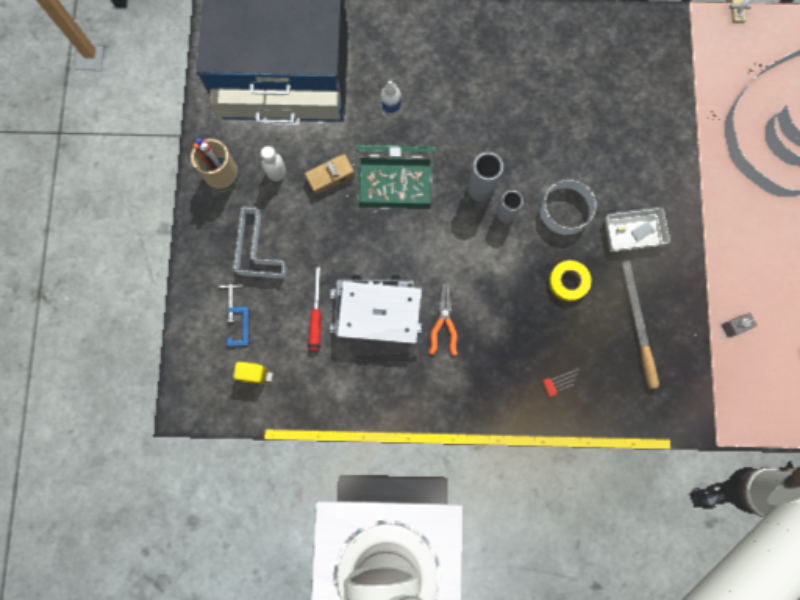

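View pics/scene0.png

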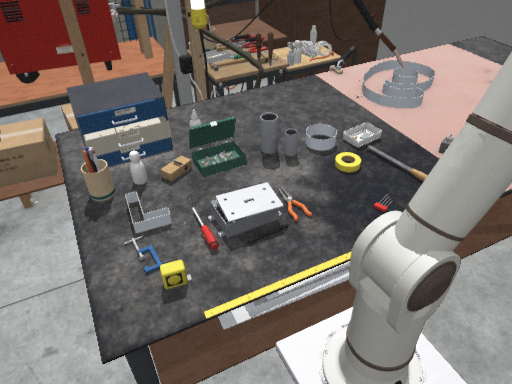

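```bash
cat > h.py <<'E'
from cell import *
import cv2,numpy as np
from scipy.spatial.transform import Rotation as R
def cam(d,s=None):
    if "tool_from_camera" in d:
        T=np.array(d["tool_from_camera"]);Rt=R.from_quat(s["eef_rot"]).as_matrix()
        return Rt@T[:3,:3],s["tcp_pos"]+Rt@T[:3,3],d["camera_matrix"]
    return R.from_quat(d["attitude"]).as_matrix(),d["position"],d["camera_matrix"]
def cast(c,uv,z):
    Rc,p,K=c;uv=np.atleast_2d(uv).astype(float)
    r=(Rc@np.linalg.inv(K)@np.c_[uv,np.ones(len(uv))].T).T
    return p+r*((z-p[2])/r[:,2])[:,None]
def proj(c,P):
    Rc,p,K=c;q=(K@Rc.T@(np.atleast_2d(P)-p).T).T
    return q[:,:2]/q[:,2:]
def totool(s,dw): return R.from_quat(s["eef_rot"]).as_matrix().T@np.asarray(dw)*100
def yaw(s):
    x=R.from_quat(s["eef_rot"]).as_matrix()[:,0];return np.arctan2(x[1],x[0])
E
python3 - <<'E'
from h import *
s=state();d=snapshot("top");c=cam(d)
m=(d["image"].min(2)>170).astype(np.uint8);m[:175]=0;m[225:]=0;m[:,:205]=0;m[:,275:]=0
cs,_=cv2.findContours(m,0,1);k=max(cs,key=cv2.contourArea)
r=cv2.minAreaRect(k);print(r)
P=cast(c,cv2.boxPoints(r),.07);print(P);print(np.linalg.norm(np.diff(P,axis=0),axis=1))
C=P.mean(0);print("C",C,"yawtool",yaw(s),"to go tool cm",totool(s,[C[0],C[1],.3]-s["tcp_pos"]))
w=snapshot("wrist");print(w["tool_from_camera"],w["camera_matrix"])
E
```

```text
((243.02049255371094, 198.77459716796875), (51.967525482177734, 36.30483627319336), 5.19442892074585)
[[ 0.50626084  0.1210975   0.07      ]
 [ 0.63320802  0.11493002  0.07      ]
 [ 0.62082625 -0.06496614  0.07      ]
 [ 0.49435002 -0.05602529  0.07      ]]
[0.12709691 0.18032176 0.12679186]
C [0.56366128 0.02875902 0.07      ] yawtool 0.3428169515349743 to go tool cm [ 54.06222132 -48.71093676  -4.37756831]
[[-9.57980661e-04 -9.50297208e-01 -3.11342734e-01  7.89931468e-02]
 [ 9.99999004e-01 -5.87777127e-04 -1.28288442e-03 -1.58855708e-03]
 [ 1.03612135e-03 -3.11343653e-01  9.50296825e-01 -1.18333127e-01]
 [ 0.00000000e+00  0.00000000e+00  0.00000000e+00  1.00000000e+00]] [[334.08415755   0.         255.81634253]
 [  0.         334.08415755 192.05692498]
 [  0.           0.           1.        ]]
```

Emit:
send_rows([
  {"x": 3.0, "y": -2.6, "z": 0},
  {"x": 6.0, "y": -5.3, "z": 0},
  {"x": 9, "y": -8, "z": 0},
  {"x": 12, "y": -10.6, "z": 0},
  {"x": 15, "y": -13.3, "z": 0},
])

```text
invalid input at $.motion[0]: expected keys x, y, z, roll
```

Emit:
send_rows([
  {"x": 3.0, "y": -2.7, "z": 0},
  {"x": 6.0, "y": -5.3, "z": 0},
  {"x": 9, "y": -8, "z": 0},
  {"x": 12, "y": -10.7, "z": 0},
  {"x": 15, "y": -13.3, "z": 0},
])

```text
invalid input at $.motion[0]: expected keys x, y, z, roll
```

Emit:
send_rows([
  {"x": 3.0, "y": -2.7, "z": 0},
  {"x": 6.0, "y": -5.3, "z": 0},
  {"x": 9, "y": -8, "z": 0},
  {"x": 12, "y": -10.7, "z": 0},
  {"x": 15, "y": -13.3, "z": 0},
])

```text
invalid input at $.motion[0]: expected keys x, y, z, roll
```

Emit:
send_rows([
  {"x": 3.0, "y": -2.7, "z": 0, "roll": 0},
  {"x": 6.0, "y": -5.3, "z": 0, "roll": 0},
  {"x": 9, "y": -8, "z": 0, "roll": 0},
  {"x": 12, "y": -10.7, "z": 0, "roll": 0},
  {"x": 15, "y": -13.3, "z": 0, "roll": 0},
])

```text
time: 0.62
tcp_pos: [0.3155, -0.4345, 0.2562]
eef_rot: [0.985, 0.17, -0.0, -0.0]
force: [0.6, -0.2, -0.5]
gripper_width: 0.999
```

Emit:
send_rows([
  {"x": 3.0, "y": -2.7, "z": 0, "roll": 0},
  {"x": 6.0, "y": -5.3, "z": 0, "roll": 0},
  {"x": 9, "y": -8, "z": 0, "roll": 0},
  {"x": 12, "y": -10.7, "z": 0, "roll": 0},
  {"x": 15, "y": -13.3, "z": 0, "roll": 0},
])

```text
time: 1.03
tcp_pos: [0.4121, -0.2589, 0.2565]
eef_rot: [0.985, 0.171, -0.0, 0.0]
force: [1.1, -0.5, -0.4]
gripper_width: 0.999
```

Emit:
send_rows([
  {"x": 3.0, "y": -2.7, "z": 0, "roll": 0},
  {"x": 6.0, "y": -5.3, "z": 0, "roll": 0},
  {"x": 9, "y": -8, "z": 0, "roll": 0},
  {"x": 12, "y": -10.7, "z": 0, "roll": 0},
  {"x": 15, "y": -13.3, "z": 0, "roll": 0},
])

```text
time: 1.45
tcp_pos: [0.5086, -0.0833, 0.2565]
eef_rot: [0.985, 0.17, 0.0, 0.0]
force: [0.6, -0.8, 0.4]
gripper_width: 1.0
```

Emit:
send_rows([
  {"x": 3.0, "y": -2.7, "z": 0, "roll": 5},
  {"x": 6.0, "y": -5.3, "z": 0, "roll": 10},
  {"x": 9, "y": -8.5, "z": 0, "roll": 16},
  {"x": 9, "y": -8.5, "z": 0, "roll": 23},
  {"x": 9, "y": -8.5, "z": 0, "roll": 23},
])

```text
time: 1.87
tcp_pos: [0.5648, 0.0296, 0.2563]
eef_rot: [1.0, -0.028, 0.0, -0.001]
force: [-0.6, -1.2, -0.0]
gripper_width: 1.0
```

```bash
python3 - <<'E'
from h import *
s=state();print(s["time"],s["tcp_pos"],yaw(s),s["joint_pos"],s["force"])
d=snapshot("wrist");cv2.imwrite("pics/w1.png",cv2.resize(d["image"][:,:,::-1],(800,600)))
np.savez("w1.npz",im=d["image"],tcp_pos=s["tcp_pos"],eef_rot=s["eef_rot"])
E
```

```text
1.8667 [0.56478287 0.02962925 0.25631397] -0.05628065214569968 [ 0.43127263  0.3911529  -0.66901026  1.76165832  0.26910842  1.08174913
 -1.95567856] [-0.58950145 -1.23648796 -0.03763514]
```

View pics/w1.png

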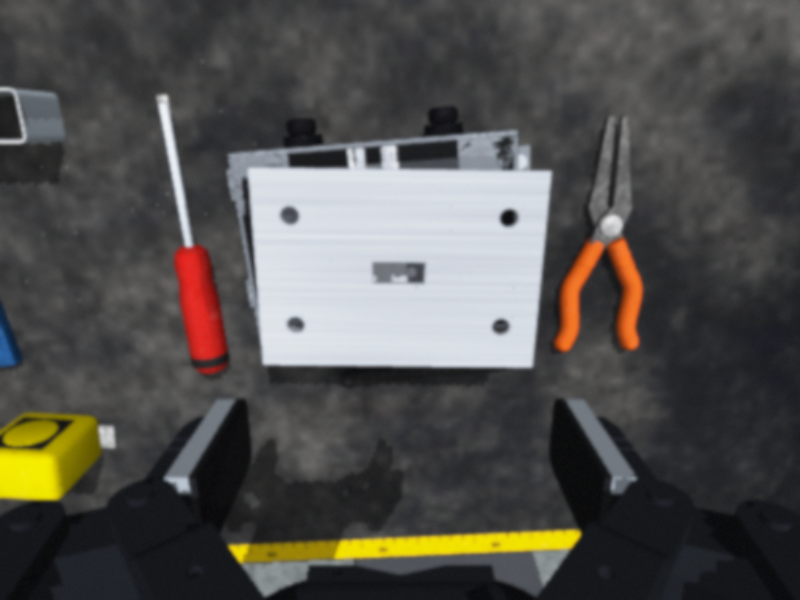

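```bash
python3 - <<'E'
from h import *
d=snapshot("wrist");z=np.load("w1.npz");im=z["im"];s=dict(tcp_pos=z["tcp_pos"],eef_rot=z["eef_rot"]);c=cam(d,s)
print(state()["tcp_pos"],d["tool_from_camera"][0][3])
g=cv2.cvtColor(im,cv2.COLOR_RGB2GRAY)
m=(g>150).astype(np.uint8)
m=cv2.morphologyEx(m,cv2.MORPH_OPEN,np.ones((15,15)))
cs,_=cv2.findContours(m,0,1);k=max(cs,key=cv2.contourArea)
r=cv2.minAreaRect(k);print("cov",np.round(np.array(r[0])*1.5625),r)
x,y,w,h=cv2.boundingRect(k)
sub=g[y+4:y+h-4,x+12:x+w-12];q,_=cv2.findContours(cv2.morphologyEx((sub<150).astype(np.uint8),cv2.MORPH_CLOSE,np.ones((7,7))),0,1)
for e in q:
    a=cv2.contourArea(e)
    if a>20:
        (u,v),t,_=cv2.minAreaRect(e);u+=x+12;v+=y+4;print("hole",a,u,v,t,cast(c,[u,v],.07)[0])
crop=im[70:200,130:365,::-1];cv2.imwrite("pics/w1c.png",cv2.resize(crop,None,fx=3.4,fy=3.4,interpolation=2))
E
```

```text
[0.56401355 0.02476348 0.2559116 ] 0.07844903340502396
cov [398. 266.] ((254.98577880859375, 170.49034118652344), (191.17227172851562, 126.63235473632812), 0.5456575751304626)
hole 69.0 320.0 208.49999237060547 (9.192387580871582, 9.192388534545898) [ 0.52309321 -0.02882186  0.07      ]
hole 60.0 189.0 207.0 (9.838699340820312, 8.049844741821289) [0.53182069 0.09857772 0.07      ]
hole 325.0 255.0 174.0 (12.0, 32.0) [0.56139056 0.03242929 0.07      ]
hole 87.0 325.5 139.0 (10.0, 11.0) [ 0.59070229 -0.03365436  0.07      ]
hole 79.0 185.00000095367432 137.50000190734863 (10.60660171508789, 9.192388534545898) [0.5993363  0.09413777 0.07      ]
```

View pics/w1c.png

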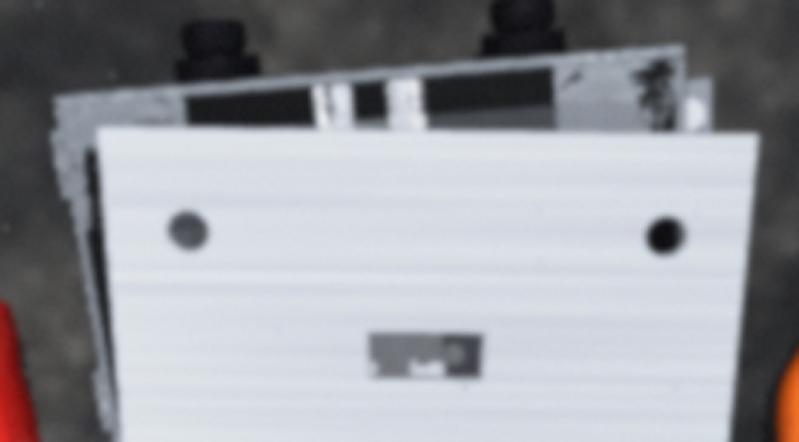

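```bash
python3 - <<'E'
from h import *
d=snapshot("wrist");z=np.load("w1.npz");im=z["im"];s=dict(tcp_pos=z["tcp_pos"],eef_rot=z["eef_rot"]);c=cam(d,s)
f=lambda U:(np.array(U)+.5)/3.4-.5+[130,70]
P=cast(c,f([[55,97],[684,46]]),.05);print(P,np.linalg.norm(P[0]-P[1]))
v=P[0]-P[1];yw=np.arctan2(-v[0],v[1]);print("hyaw",yw)
e=np.array([np.cos(yw),np.sin(yw)]);H=P.mean(0)[:2]-.062*e;print("H",H)
C=np.array([.56124,.03256]);n=np.array([-e[1],e[0]]);D=C-H
print("cover rel H in H frame",D@e,D@n,-.068-yw)
for a in (.034,-.034):
  for b in(.064,-.064):
    p=H+a*e+b*n;print("pin pix",np.round(proj(c,[[*p,.066]])[0]*1.5625))
sh=proj(c,[[*H,.064]])[0];print("stud crop",(sh-[130,70])*3.4)
s=state();print(s["tcp_pos"],yaw(s),s["force"])
E
```

```text
[[ 0.63516183  0.13074821  0.05      ]
 [ 0.63864816 -0.04209138  0.05      ]] 0.17287475014131884
hyaw 0.020168150246111464
H [0.57491761 0.04307807]
cover rel H in H frame -0.013886939325025629 -0.010240099233741473 -0.08816815024611147
pin pix [266. 201.]
pin pix [484. 184.]
pin pix [283. 310.]
pin pix [487. 295.]
stud crop [384.16828086 303.24237024]
[0.56395877 0.0236788  0.25594913] -0.05656698614998212 [ 0.62717145 -0.94677899 -0.44597593]
```

Emit:
send_rows([
  {"x": -0.3, "y": -0.9, "z": 3, "roll": 0.7},
  {"x": -0.3, "y": -0.9, "z": 6.5, "roll": 0.7},
  {"x": -0.3, "y": -0.9, "z": 10, "roll": 0.7},
  {"x": -0.3, "y": -0.9, "z": 13.5, "roll": 0.7},
  {"x": -0.3, "y": -0.9, "z": 14.5, "roll": 0.7},
])

```text
time: 2.43
tcp_pos: [0.5581, 0.031, 0.1065]
eef_rot: [0.999, -0.036, -0.004, 0.001]
force: [-1.5, -0.9, -1.0]
gripper_width: 0.998
```

Emit:
send_rows([
  {"x": 0, "y": 0, "z": 0.2, "roll": 0},
  {"x": 0, "y": 0, "z": 0.6, "roll": 0},
  {"x": 0, "y": 0, "z": 0.9, "roll": 0},
  {"x": 0, "y": 0, "z": 0.9, "roll": 0},
  {"x": 0, "y": 0, "z": 0.9, "roll": 0},
])

```text
time: 2.85
tcp_pos: [0.563, 0.0343, 0.1039]
eef_rot: [0.999, -0.035, 0.001, 0.0]
force: [-0.5, -0.3, 0.0]
gripper_width: 1.002
```

```bash
python3 - <<'E'
from h import *
s=state();print(s["tcp_pos"],yaw(s),s["force"])
C=np.array([.56124,.03256]);print("to C tool cm",totool(s,[*(C-s["tcp_pos"][:2]),0]))
E
```

```text
[0.5630353  0.03426497 0.10386473] -0.07089706465587675 [-0.49971226 -0.32236061  0.03973312]
to C tool cm [-0.16700131  0.18278586 -0.00044038]
```

Emit:
send_rows([
  {"x": -0.17, "y": 0.18, "z": 0.3, "roll": 0},
  {"x": -0.17, "y": 0.18, "z": 0.6, "roll": 0},
  {"x": -0.17, "y": 0.18, "z": 0.9, "roll": 0},
  {"x": -0.17, "y": 0.18, "z": 0.9, "roll": 0},
  {"x": -0.17, "y": 0.18, "z": 0.9, "roll": 0},
])

```text
time: 3.27
tcp_pos: [0.5599, 0.0327, 0.0931]
eef_rot: [0.999, -0.035, -0.0, 0.0]
force: [-0.1, 0.1, 0.2]
gripper_width: 1.001
```

Emit:
send_rows([
  {"x": 0.1, "y": 0, "z": 0.2, "roll": 0},
  {"x": 0.1, "y": 0, "z": 0.4, "roll": 0},
  {"x": 0.1, "y": 0, "z": 0.6, "roll": 0},
  {"x": 0.1, "y": 0, "z": 0.8, "roll": 0},
  {"x": 0.1, "y": 0, "z": 0.8, "roll": 0},
])

```text
time: 3.68
tcp_pos: [0.5608, 0.0326, 0.0848]
eef_rot: [0.999, -0.035, -0.0, 0.0]
force: [0.5, -0.9, 0.1]
gripper_width: 1.0
```

Emit:
send_rows([
  {"x": 0, "y": 0, "z": 0.1, "roll": 0},
  {"x": 0, "y": 0, "z": 0.2, "roll": 0},
  {"x": 0, "y": 0, "z": 0.3, "roll": 0},
  {"x": 0, "y": 0, "z": 0.3, "roll": 0},
  {"x": 0, "y": 0, "z": 0.3, "roll": 0},
])

```text
time: 4.1
tcp_pos: [0.5611, 0.0326, 0.0823]
eef_rot: [0.999, -0.035, -0.0, 0.0]
force: [0.2, 0.2, 0.5]
gripper_width: 0.999
```

Emit:
send_rows([
  {"x": 0, "y": 0, "z": 0.1, "roll": 0},
  {"x": 0, "y": 0, "z": 0.2, "roll": 0},
  {"x": 0, "y": 0, "z": 0.2, "roll": 0},
  {"x": 0, "y": 0, "z": 0.2, "roll": 0},
])

```text
time: 4.43
tcp_pos: [0.5616, 0.0327, 0.0815]
eef_rot: [0.999, -0.035, 0.001, 0.0]
force: [-2.7, -0.7, 9.0]
gripper_width: 1.001
```

Emit:
send_rows([
  {"x": 0.32, "y": -0.28, "z": 0.03, "roll": -1.2},
  {"x": 0.65, "y": -0.57, "z": 0.05, "roll": -2.5},
  {"x": 0.97, "y": -0.85, "z": 0.05, "roll": -3.8},
  {"x": 1.29, "y": -1.14, "z": 0.05, "roll": -5.05},
  {"x": 1.29, "y": -1.14, "z": 0.05, "roll": -5.05},
])

```text
time: 4.85
tcp_pos: [0.5766, 0.0429, 0.0814]
eef_rot: [1.0, 0.009, 0.002, 0.0]
force: [1.0, -0.5, 7.8]
gripper_width: 1.003
```

Emit:
send_rows([
  {"x": 0, "y": 0, "z": 0, "roll": 0},
  {"x": 0, "y": 0, "z": 0, "roll": 0},
])

```text
time: 5.02
tcp_pos: [0.5768, 0.0432, 0.0814]
eef_rot: [1.0, 0.009, 0.002, 0.0]
force: [1.8, -0.1, 7.2]
gripper_width: 1.001
```

```bash
python3 - <<'E'
from h import *
s=state();print(s["tcp_pos"],yaw(s),s["force"],s["moment"])
d=snapshot("wrist");np.savez("w2.npz",im=d["image"],tcp_pos=s["tcp_pos"],eef_rot=s["eef_rot"])
cv2.imwrite("pics/w2.png",cv2.resize(d["image"][:,:,::-1],(800,600)))
E
```

```text
[0.5768421  0.04323968 0.08144733] 0.017631597915653854 [ 1.75456351 -0.09896678  7.16855032] [-0.31432882 -0.20264822  0.05392233]
```

View pics/w2.png

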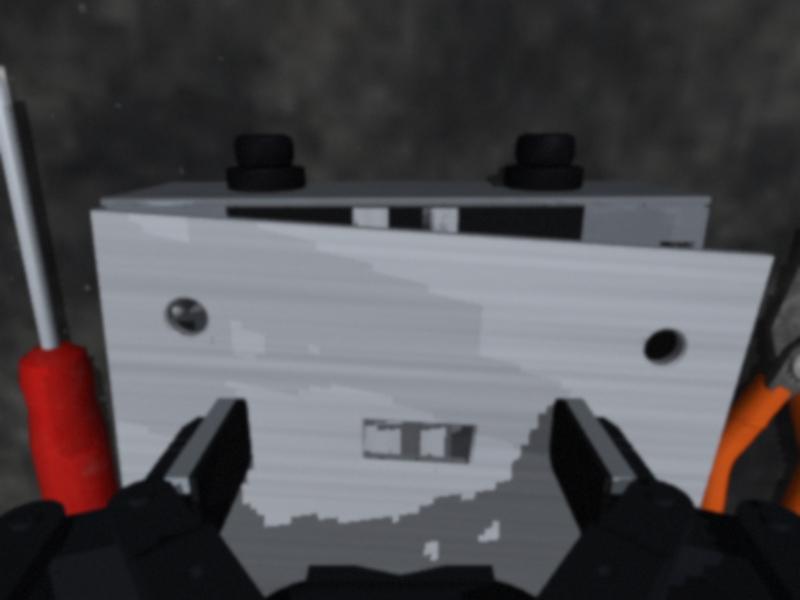

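```bash
python3 - <<'E'
from h import *
d=snapshot("wrist");z=np.load("w2.npz");s=dict(tcp_pos=z["tcp_pos"],eef_rot=z["eef_rot"]);c=cam(d,s)
f=lambda U:(np.array(U)+.5)/1.5625-.5
L,Rr,S=cast(c,f([[186,316],[664,346],[419,442]]),.07);print(L,Rr,S,np.linalg.norm(L-Rr))
v=L-Rr;ya=np.arctan2(-v[0],v[1]);e=np.array([np.cos(ya),np.sin(ya)]);C=(L+Rr)[:2]/2-.034*e;print("cover",C,ya)
E1=cast(c,f([[100,205],[710,200]]),.05);print("rim",E1,np.linalg.norm(E1[0]-E1[1]))
v=E1[0]-E1[1];yw=np.arctan2(-v[0],v[1]);e=np.array([np.cos(yw),np.sin(yw)]);H=E1.mean(0)[:2]-.062*e;print("H",H,yw)
g=cast(c,f([[264,150],[546,150]]),.03);print("glands",g)
n=np.array([-e[1],e[0]])
print("C rel H",(C-H)@e,(C-H)@n,ya-yw)
for p in(H,[.5749,.0431]): print([np.round(proj(c,[[*(np.array(p)+a*e+b*n),.066]])[0]*1.5625) for a,b in((.034,.064),(.034,-.064))])
pb=cast(c,f([[186,316]]),.064);print("pin seen",pb)
E
```

```text
[0.60747154 0.10180418 0.07      ] [ 0.60106149 -0.02609135  0.07      ] [0.57013345 0.03908625 0.07      ] 0.12805606970100064
cover [0.57030913 0.03955834] -0.05007752165250684
rim [[ 0.63347434  0.13128281  0.05      ]
 [ 0.63780244 -0.0424924   0.05      ]] 0.17382909728726065
H [0.57365761 0.04285149] 0.02490120028914566
glands [[6.48643605e-01 8.85119934e-02 3.00000000e-02]
 [6.50119073e-01 1.67827003e-04 3.00000000e-02]]
C rel H -0.0034294330525920656 -0.003208758913336297 -0.0749787219416525
[array([170., 315.]), array([641., 312.])]
[array([169., 311.]), array([640., 307.])]
pin seen [[0.60528726 0.10438432 0.064     ]]
```

Emit:
send_rows([
  {"x": 0, "y": 0, "z": 0.1, "roll": 0},
  {"x": 0, "y": 0, "z": 0.15, "roll": 0},
  {"x": 0, "y": 0, "z": 0.15, "roll": 0},
])

```text
time: 5.37
tcp_pos: [0.5769, 0.0433, 0.0811]
eef_rot: [1.0, 0.009, 0.002, 0.0]
force: [-3.6, -0.1, 16.7]
gripper_width: 1.0
```

```bash
python3 - <<'E'
from h import *
s=state();print(s["tcp_pos"],yaw(s),s["force"],s["moment"],R.from_quat(s["eef_rot"]).as_matrix()[:,2])
E
```

```text
[0.5769247  0.04332036 0.08110425] 0.017773785939950878 [-3.60633276 -0.08933296 16.74909344] [-0.61761699  0.61330227  0.06579905] [ 4.42370071e-03 -8.86323011e-04 -9.99989823e-01]
```

Emit:
send_rows([
  {"x": 0.07, "y": -0.08, "z": 0.03, "roll": -0.9},
  {"x": 0.14, "y": -0.16, "z": 0.03, "roll": -1.8},
  {"x": 0.21, "y": -0.24, "z": 0.03, "roll": -2.6},
  {"x": 0.28, "y": -0.32, "z": 0.03, "roll": -3.5},
  {"x": 0.35, "y": -0.38, "z": 0.03, "roll": -4.3},
])

```text
time: 5.78
tcp_pos: [0.5787, 0.047, 0.0785]
eef_rot: [0.999, 0.047, 0.001, 0.0]
force: [0.2, -0.2, 0.1]
gripper_width: 1.001
```

Emit:
send_rows([
  {"x": 0, "y": 0, "z": 0, "roll": 0},
  {"x": 0, "y": 0, "z": 0, "roll": 0},
])

```text
time: 5.95
tcp_pos: [0.5778, 0.0469, 0.0776]
eef_rot: [0.999, 0.046, -0.0, -0.0]
force: [0.8, -0.2, -0.7]
gripper_width: 1.0
```

```bash
cat > meas.py <<'E'
from h import *
def meas(tag):
    s=state();print(s["time"],s["tcp_pos"],round(yaw(s),4),s["force"],s["moment"])
    d=snapshot("wrist");c=cam(d,s);g=cv2.cvtColor(d["image"],cv2.COLOR_RGB2GRAY)
    cv2.imwrite(f"pics/{tag}.png",cv2.resize(d["image"][:,:,::-1],(800,600)))
    bl=cv2.medianBlur(g,31);m=(g.astype(int)<bl.astype(int)-25).astype(np.uint8)
    q,_=cv2.findContours(m,0,1);out=[]
    for e in q:
        a=cv2.contourArea(e)
        if a<60 or a>900: continue
        (u,v),t,_=cv2.minAreaRect(e)
        if not(100<v<330 and .6<a/(t[0]*t[1])): continue
        P=cast(c,[u,v],.07)[0];out.append(P);print(np.round([u*1.5625,v*1.5625,a,*t]),np.round(P,4))
    return d,s,c
E
python3 -c "
from meas import *
meas('w3')"
```

```text
5.95 [0.57781683 0.04690048 0.07762608] 0.0921 [ 0.76589227 -0.22290597 -0.71140328] [ 0.00788103  0.02157877 -0.00203896]
[417. 427.  82.  34.   3.] [0.5784 0.0436 0.07  ]
[177. 444. 286.   9.  44.] [0.567 0.11  0.07 ]
[623. 445. 310.  46.   9.] [ 0.5781 -0.0142  0.07  ]
```

View pics/w3.png

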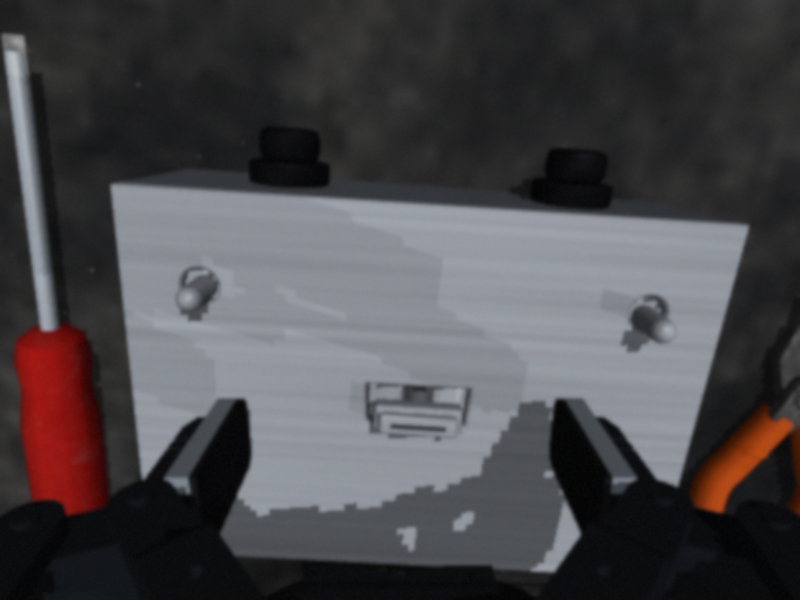

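```bash
python3 - <<'E'
from h import *
s=state();d=snapshot("wrist");c=cam(d,s)
f=lambda U:(np.array(U)+.5)/1.5625-.5
P=cast(c,f([[187,298],[665,330]]),.064);print(P,np.linalg.norm(P[0]-P[1]))
v=P[0]-P[1];yw=np.arctan2(-v[0],v[1]);e=np.array([np.cos(yw),np.sin(yw)]);print("H",P.mean(0)[:2]-.034*e,yw)
print("stud",cast(c,f([418,425]),.064))
E
```

```text
[[ 0.60837495  0.10797887  0.064     ]
 [ 0.61101134 -0.02065796  0.064     ]] 0.12866384800010444
H [0.57570028 0.04296378] 0.02049194726247097
stud [[0.57564939 0.04296104 0.064     ]]
```

Emit:
send_rows([
  {"x": 0, "y": 0, "z": -2, "roll": 0},
  {"x": 0, "y": 0, "z": -4, "roll": -7},
  {"x": 0, "y": 0, "z": -7, "roll": -14},
  {"x": 0, "y": 0, "z": -10, "roll": -21},
  {"x": 0, "y": 0, "z": -12, "roll": -28},
], jaw=0.35, squeeze=30)

```text
time: 6.47
tcp_pos: [0.5788, 0.0473, 0.2004]
eef_rot: [0.957, 0.289, 0.001, 0.0]
force: [0.9, -0.4, 0.5]
gripper_width: 0.352
```

Emit:
send_rows([
  {"x": 0, "y": 0, "z": 0, "roll": -7},
  {"x": 0, "y": 0, "z": 0, "roll": -14},
  {"x": 0, "y": 0, "z": 0, "roll": -21},
  {"x": 0, "y": 0, "z": 0, "roll": -28},
  {"x": 0, "y": 0, "z": 0, "roll": -35},
])

```text
time: 6.88
tcp_pos: [0.578, 0.0467, 0.1978]
eef_rot: [0.826, 0.564, -0.0, -0.0]
force: [-0.1, -0.6, -0.4]
gripper_width: 0.346
```

Emit:
send_rows([
  {"x": 0, "y": 0, "z": 0, "roll": -7},
  {"x": 0, "y": 0, "z": 0, "roll": -14},
  {"x": 0, "y": 0, "z": 0, "roll": -21},
  {"x": 0, "y": 0, "z": 0, "roll": -23},
  {"x": 0, "y": 0, "z": 0, "roll": -23},
])

```text
time: 7.3
tcp_pos: [0.5779, 0.0467, 0.1975]
eef_rot: [0.699, 0.715, -0.0, -0.001]
force: [-1.0, 0.2, -0.4]
gripper_width: 0.352
```

Emit:
send_rows([
  {"x": 0, "y": 0, "z": 0, "roll": 0},
  {"x": 0, "y": 0, "z": 0, "roll": 0},
  {"x": 0, "y": 0, "z": 0, "roll": 0},
])

```text
time: 7.55
tcp_pos: [0.5782, 0.0469, 0.198]
eef_rot: [0.699, 0.715, -0.0, 0.0]
force: [0.2, -0.4, 0.4]
gripper_width: 0.349
```

```bash
python3 -c "
from meas import *
d,s,c=meas('w4');print(s['joint_pos'],s['gripper_width'])"
```

```text
7.55 [0.57815979 0.0468895  0.1979607 ] 1.5923 [ 0.21053566 -0.40626478  0.39592591] [-0.01822882  0.00553351  0.03738757]
[422. 494.  60.   4.  24.] [ 0.5915 -0.0673  0.07  ]
[494. 413. 220.  27.  11.] [ 0.6282 -0.015   0.07  ]
[307. 411. 185.  10.  23.] [ 0.5284 -0.0159  0.07  ]
[521. 355. 142.  19.   9.] [0.6396 0.0189 0.07  ]
[533. 205. 220.  12.  26.] [0.638  0.0958 0.07  ]
[324. 174. 229.  15.  21.] [0.5406 0.1077 0.07  ]
[463. 173. 208.  22.  14.] [0.6046 0.1096 0.07  ]
[ 0.61728065  0.6292055  -1.02420534  1.77263559  0.60279318  1.09098444
 -0.59452441] 0.34934421869269044
```

View pics/w4.png

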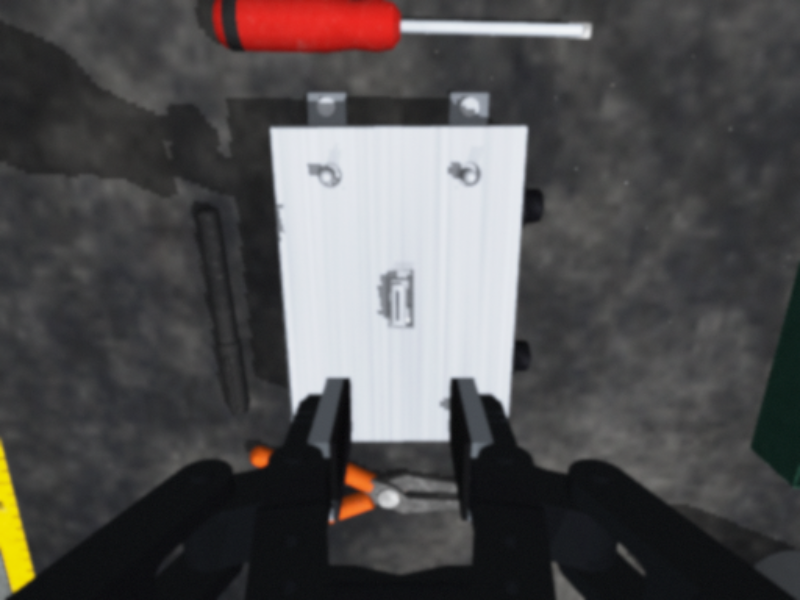

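```bash
python3 - <<'E'
from h import *
s=state();d=snapshot("wrist");c=cam(d,s)
f=lambda U:(np.array(U)+.5)/1.5625-.5
S=cast(c,f([402,300]),.064)[0];P=cast(c,f([[329,174],[467,174]]),.065);print(S,P,P.mean(0)[:2]-.064*np.array([-.02,1]))
H=np.array([.5753,.0429]);print("go",totool(s,[*(H-s["tcp_pos"][:2]),.082-s["tcp_pos"][2]]))
E
```

```text
[0.57768689 0.04576989 0.064     ] [[0.54204368 0.10757252 0.065     ]
 [0.60680675 0.10892626 0.065     ]] [0.57570521 0.04424939]
go [-0.39034296 -0.29585272 11.6022792 ]
```

Emit:
send_rows([
  {"x": -0.33, "y": -0.24, "z": 3, "roll": 0},
  {"x": -0.33, "y": -0.24, "z": 6, "roll": 0},
  {"x": -0.33, "y": -0.24, "z": 8.5, "roll": 0},
  {"x": -0.33, "y": -0.24, "z": 10, "roll": 0},
  {"x": -0.33, "y": -0.24, "z": 10, "roll": 0},
])

```text
time: 8.07
tcp_pos: [0.5737, 0.0431, 0.0949]
eef_rot: [0.699, 0.715, -0.002, -0.002]
force: [0.2, -0.9, -0.3]
gripper_width: 0.35
```

Emit:
send_rows([
  {"x": 0, "y": 0, "z": 0.5, "roll": 0},
  {"x": 0, "y": 0, "z": 1, "roll": 0},
  {"x": 0, "y": 0, "z": 1.5, "roll": 0},
  {"x": 0, "y": 0, "z": 1.5, "roll": 0},
  {"x": 0, "y": 0, "z": 1.5, "roll": 0},
])

```text
time: 8.48
tcp_pos: [0.5762, 0.0436, 0.0835]
eef_rot: [0.699, 0.715, 0.0, 0.0]
force: [-0.5, -0.1, 1.0]
gripper_width: 0.352
```

```bash
python3 -c "
from meas import *
d,s,c=meas('w5');print(s['joint_pos'],s['gripper_width'])"
```

```text
8.4833 [0.57621508 0.0435771  0.0835036 ] 1.5933 [-0.53337876 -0.07995111  0.97380533] [ 0.04461058 -0.00073608  0.00574846]
[496. 413. 248.  27.  12.] [0.6021 0.0482 0.07  ]
[304. 412. 240.  12.  26.] [0.5474 0.0474 0.07  ]
[630. 243. 313.  12.  34.] [0.6327 0.0983 0.07  ]
[273. 196. 640.  39.  26.] [0.5418 0.1081 0.07  ]
[ 0.53626942  0.76383641 -0.89664146  1.84509261  0.75230637  0.91263292
 -0.69564492] 0.3515401128342629
```

View pics/w5.png

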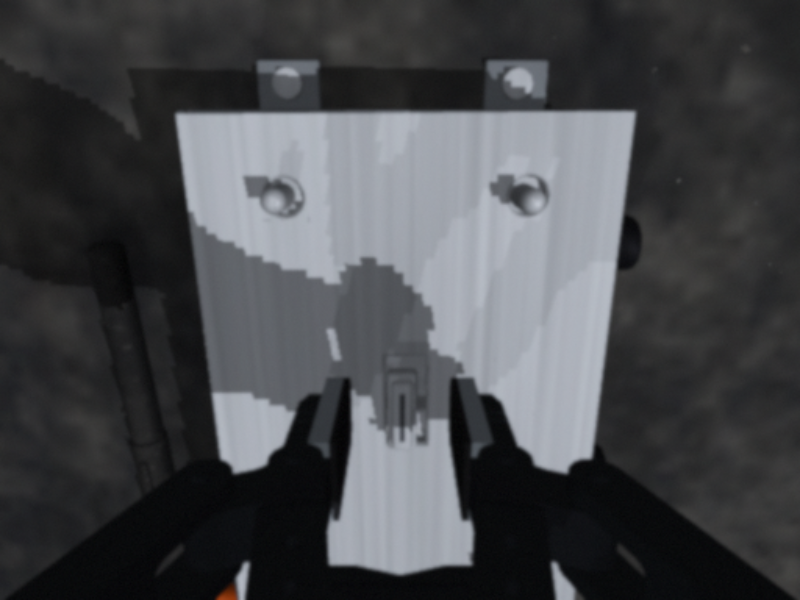

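Emit:
send_rows([
  {"x": 0, "y": 0, "z": 0.1, "roll": 0},
  {"x": 0, "y": 0, "z": 0.1, "roll": 0},
  {"x": 0, "y": 0, "z": 0.1, "roll": 0},
  {"x": 0, "y": 0, "z": 0.1, "roll": 0},
  {"x": 0, "y": 0, "z": 0.1, "roll": 0},
], jaw=0, squeeze=30)

```text
time: 8.95
tcp_pos: [0.5767, 0.0436, 0.0825]
eef_rot: [0.699, 0.715, 0.001, 0.001]
force: [2.3, -0.4, 1.3]
gripper_width: 0.089
```

Emit:
send_rows([
  {"x": 0, "y": 0, "z": 0, "roll": 3},
  {"x": 0, "y": 0, "z": 0, "roll": 6},
  {"x": 0, "y": 0, "z": 0, "roll": 10},
])

```text
time: 9.2
tcp_pos: [0.577, 0.0435, 0.0825]
eef_rot: [0.76, 0.65, 0.001, 0.001]
force: [4.1, -0.7, -0.1]
gripper_width: 0.088
```

Emit:
send_rows([
  {"x": 0, "y": 0, "z": 0, "roll": 6},
  {"x": 0, "y": 0, "z": 0, "roll": 12},
  {"x": 0, "y": 0, "z": 0, "roll": 18},
  {"x": 0, "y": 0, "z": 0, "roll": 24},
  {"x": 0, "y": 0, "z": 0, "roll": 30},
])

```text
time: 9.62
tcp_pos: [0.5778, 0.0432, 0.0825]
eef_rot: [0.903, 0.43, 0.002, 0.001]
force: [5.9, -0.6, -3.2]
gripper_width: 0.087
```

Emit:
send_rows([
  {"x": 0, "y": 0, "z": 0, "roll": 6},
  {"x": 0, "y": 0, "z": 0, "roll": 12},
  {"x": 0, "y": 0, "z": 0, "roll": 18},
  {"x": 0, "y": 0, "z": 0, "roll": 24},
  {"x": 0, "y": 0, "z": 0, "roll": 30},
])

```text
time: 10.03
tcp_pos: [0.5783, 0.0425, 0.0825]
eef_rot: [0.983, 0.182, 0.002, 0.001]
force: [7.0, -2.8, -4.7]
gripper_width: 0.091
```

```bash
python3 -c "
from h import *
s=state();print(s['tcp_pos'],yaw(s),s['force'],s['moment'],s['joint_pos'][6],s['gripper_width'])"
```

```text
[0.57833383 0.04246299 0.08254069] 0.3656036407542106 [ 7.0415551  -2.83185648 -4.73684763] [-0.52197727 -1.58971434  0.04058145] -1.7500621154243816 0.09056308009167327
```

Emit:
send_rows([
  {"x": 0, "y": 0, "z": 0, "roll": 6},
  {"x": 0, "y": 0, "z": 0, "roll": 12},
  {"x": 0, "y": 0, "z": 0, "roll": 17},
  {"x": 0, "y": 0, "z": 0, "roll": 19},
  {"x": 0, "y": 0, "z": 0, "roll": 19},
])

```text
time: 10.45
tcp_pos: [0.5784, 0.0419, 0.0825]
eef_rot: [1.0, 0.018, 0.002, 0.001]
force: [7.7, -4.2, -4.0]
gripper_width: 0.085
```

Emit:
send_rows([
  {"x": 0, "y": 0, "z": 0, "roll": 0},
  {"x": 0, "y": 0, "z": 0, "roll": 0},
  {"x": 0, "y": 0, "z": 0, "roll": 0},
], jaw=0.35)

```text
time: 10.7
tcp_pos: [0.575, 0.044, 0.0817]
eef_rot: [1.0, 0.02, -0.001, -0.0]
force: [-0.1, -0.2, -0.1]
gripper_width: 0.353
```

Emit:
send_rows([
  {"x": 0, "y": 0, "z": -1, "roll": 0},
  {"x": 0, "y": 0, "z": -3, "roll": 0},
  {"x": 0, "y": 0, "z": -6, "roll": 0},
  {"x": 0, "y": 0, "z": -9, "roll": 0},
  {"x": 0, "y": 0, "z": -12, "roll": 0},
])

```text
time: 11.12
tcp_pos: [0.5751, 0.0441, 0.2037]
eef_rot: [1.0, 0.021, -0.001, -0.0]
force: [0.3, 0.3, -0.3]
gripper_width: 0.352
```

Emit:
send_rows([
  {"x": 0, "y": 0, "z": 0, "roll": 0},
  {"x": 0, "y": 0, "z": 0, "roll": 0},
  {"x": 0, "y": 0, "z": 0, "roll": 0},
])

```text
time: 11.37
tcp_pos: [0.5753, 0.0435, 0.2021]
eef_rot: [1.0, 0.02, -0.0, 0.0]
force: [-0.4, -0.1, -0.6]
gripper_width: 0.348
```

```bash
python3 -c "
from h import *
s=state();d=snapshot('wrist');print(s['tcp_pos'],yaw(s),s['force'],s['joint_velocities'].round(3))
cv2.imwrite('pics/w6.png',cv2.resize(d['image'][60:260,110:400,::-1],None,fx=2.7,fy=2.7))"
```

```text
[0.57531735 0.04347472 0.20206233] 0.040201404457887294 [-0.41965858 -0.11573835 -0.61767306] [-0.004  0.025  0.013  0.017  0.002 -0.003  0.   ]
```

View pics/w6.png

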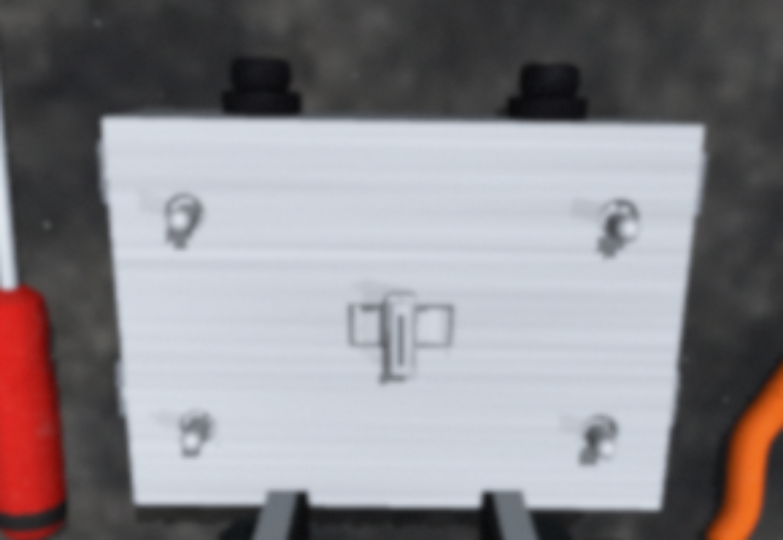

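The picture shows all four pins, at (183,215), (622,222), (193,432) and (603,440), standing through the flat cover. The stud head at (400,337) lies across the slot, and the gripper is clear of it.

```bash
python3 -c "
from cell import *
print(hand_in())"
```

```text
the job is handed in; nothing more can be done
None
```

The cover is home on the box and the stud is turned across its slot. I handed the job in at about 11.5 s of the 48 s; it reports no verdict.

- **Seating the cover:** I pressed the open fingertips on the plate, dragged it sideways and turned it. The first drag, at about 8 N, slipped and under-rotated the plate. A second at about 17 N seated it: the tool dropped about 3.5 mm to its commanded height, contact force went to zero, and pins and stud head came through.
- **Locking the stud:** I gripped the hammer head with 30 N and turned it clockwise. The tool turned about 89–90°. I then released it and raised the tool about 12 cm.
- **Last checks:** The final wrist picture shows all four pins through the holes, the cover flat and the head square across the slot. Force on the tool was about zero. I did not measure the final stud angle or cover height directly; both are judged from that picture and the tool's rotation.
- **Disagreements:** Estimates of the box's axis differed by up to about 4 mm in x and 3 mm in y. The grip on the stud was therefore slightly off-centre, and side forces reached about 8 N during the turn.
- **Bystanders:** I never touched the tools or other things. I did not measure them again at the end.

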